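# Clamp a turntable bearing spindle in the V-block fixture

## Robot

A 7-joint arm with a two-finger parallel gripper is mounted at the origin on the work surface. World frame = base frame: x ahead of the robot, y to its left, z up, the work surface at z = 0. Lengths are in m, angles in rad, forces in N, time in s.
With the tool pointing down it reaches from about 0.425 to 0.8 m from the base axis. Payload 8.3 kg.
Tool frame: the origin (TCP) lies on the centre line of the jaws, within the pads' length; the fingertips stand 19 mm ahead of it and the grasp point (between the pads) is the TCP; z points along the fingers, y is the line along which they close (so a half turn about z gives the same grasp; the last joint's range is limited). The gripper opens to 85 mm and grips with 20 to 120 N. Pads are 22 mm wide; open, the fingers measure 114 mm over their backs; the gripper's body (76 mm by 85 mm) begins 54 mm behind the grasp point. The pads swing forward as they close: fully open they stand 13 mm farther back than shut.
Start: joints at [1.115, 0.383, 0.016, 1.37, -0.006, 1.388, -0.046], TCP at [0.239, -0.577, 0.25] pointing down, gripper open.
Joint ranges: [-2.95, 2.95], [-0.25, 2.06], [-1.52, 1.56], [0.18, 2.33], [-1.44, 4.58], [0.02, 2.06], [-3.01, 3.01]. Speed limits (rad/s): [2.39, 2.39, 3.01, 3.01, 3.14, 3.14, 3.14].

## Interface

Orientations are given as [roll, pitch, yaw] about the fixed x, y, z axes, in that order (R = Rz(yaw) Ry(pitch) Rx(roll)).
In Python, from cell import arm gives the robot as it stands.
- The arm moves only by the tool send_rows, never from a script. Its argument "plan" is a list of rows, each a list of 3 entries, a list of its own where there are three numbers: the shift along the world's x, y, z in cm, then the turn about the world's z in degrees, then the closure, from -1 (fully open) to 1 (shut), so that 0 is half open. A call has 1 to 20 rows; each row shifts and turns the commanded pose from where the row before left it; what a row does not reach is not made up. A row lasts 1/10 s, in which the tool goes at most 50 mm and 8.59 degrees, less where a joint would pass 70% of its speed; a pose out of reach is approached as far as the arm can. A call is refused whole if a number of a shift passes 5 or a number of a turn 8.59, either way. A call with a gripper value outside its range is refused whole. The fingers move at their own pace and stop on an object; "grip_force" is the grip in N (left out, the last holds). Time passes only in rows, so rows that do not move let the fingers close. It gives the time, the measured TCP pose, the force, the opening and the grip force at its end, in the units of the state.
- arm.read_state(): the state, without advancing time (a new reading comes with each control period).
- arm.read_camera(name): name is "side" or "top" or "wrist"; returns a dict with "image" (480x640x3 uint8, red, green, blue), "mtx" (3x3 intrinsics, pixels), "T" (4x4, takes a point from camera to world coordinates); the wrist camera has in their place "T_tool_cam" (4x4, takes a point from camera to tool coordinates, whose origin is the TCP and whose axes are the flange's). Camera axes: x right, y up, looking along -z (the intrinsics and any distortion apply to the point x, -y, -z); pixel columns grow to the right and rows downward; lengths in m; the calibration is good to about 2 mm. A picture is of the moment at which its call begins: read the wrist's pose just before it. There is no depth.
- arm.job_done(): hands the job in; it is judged then, once.
The state is a dict: "clock": time; "qpos": joint angles; "joint_velocities": joint speeds; "tau": joint torques, N m; "position": TCP position; "eef_rot": TCP orientation; "force": force on the tool from outside, world axes, zero at the start; "torque": the same for the moment, N m; "opening": finger opening in m; "gripper_force": force on a finger pad.
Only numpy, scipy, OpenCV 4.12 (cv2) and the standard library are available. Lean on these libraries where they do the work, as an engineer would, in place of code of your own. Each camera call takes 0.05 s, during which the arm holds its last target. There are 200 camera calls.

## Task

Take the flanged bearing spindle from the wooden rest and lower it gently into the two V-blocks of the bench fixture, plain end towards the stop screw but a little short of it, and press it lightly home in the Vs before you let go. Then slide it along the Vs until its end bears gently on the stop screw, and close the toggle clamp fully, so that it is left held down in both Vs and against the stop. Do not drop, knock or force the ground spindle, and leave the other loose things where they are.

Things in the scene. Friction and masses are not known exactly. Their poses are not given: they have to be found in the camera images.
- spindle: flanged turntable bearing spindle, about 0.4 kg: bright ground journal 20 mm dia x 156 mm, at one end a 44 mm dia x 10 mm flange and beyond it a thin 7 mm x 18 mm nose, the other end plain. Origin on the axis at mid-journal; y along the axis towards the plain end (78 mm away; flange face at y = -78 mm). At first it lies in a notch of the wooden rest, axis 45 mm above the bench
- fixture: bench fixture, fixed: aluminium plate 84 x 268 x 12 mm carrying two V-blocks, then a stop screw, then a toggle clamp. Origin on the bench under the midpoint between the Vs; y along the V axis towards stop and clamp, z up. Plate spans y -84 to 184 mm
- vees: the pair of steel 90-degree V-blocks, each 60 mm wide, 20 mm long, at y = -64 to -44 and 44 to 64 mm of the fixture, so 88 mm of free space between them. V apex 48 mm, tops 66 mm above the bench; V mouth 36 mm wide. Frame as the fixture's
- seat (a point): point on the axis that the seated 20 mm journal takes, midway between the Vs, 62 mm above the bench; y along the V axis towards the stop, z up
- stop: steel stop post 30 x 12 x 64 mm with the dark 10 mm dia stop screw through it on the V axis. Origin at the foot of the post's V-side face, on the plate, 94 mm in y from the fixture origin; same axes. The screw is set by hand and its end not measured: it is somewhere 6 to 24 mm out of the post (70 to 88 mm in y from the fixture origin), so find it by feel, slowly: all is rigid steel
- clamp_tip: black rubber tip, 18 mm dia, sprung, under the end of the clamp arm. Closed, it presses with about 6 N on the spindle above the V next to the stop (fixture y about 56 mm), drawing it up to 0.5 mm towards the stop. Open, arm and tip stand up, up to 185 mm high, at y 70 to 130 mm of the fixture. Origin at the centre of its pressing face
- clamp_handle (a joint): angle of the toggle clamp's handle, rad: 0 open (handle up at 57 degrees), 0.98 dead centre, 1.0 fully closed (handle level, pointing along +y of the fixture). It stays where left, takes about 2 N at its end to move, some 5 N as the tip is squeezed, and locks past dead centre; the arm swings down with it
- handle_end (a point): point on the axis of the clamp handle's 16 mm dia rubber grip, 105 mm from the handle pivot, 20 mm from the free end. Pivot at y = 163 mm, z = 96 mm of the fixture, hinge line along the fixture's x. Pushed on its upper side it swings outward (+y) and down until level, z = 96 mm. The grip begins 37 mm from the pivot
- rest: wooden rest, fixed, 190 x 118 mm: base board 10 mm and two rails (86 mm free between them, 52 mm high) with notches 25 mm wide, 100 mm apart, in which the spindle and a slim shaft lie side by side, either way round. Origin on the bench under its middle; y along the notched parts
- slim_shaft: plain slim shaft 14 mm dia x 140 mm without flange, in the other notch of the rest; not wanted, leave it. Origin at its middle
- puck: round black record weight, 68 mm dia, 38 mm high; bystander. Origin under its middle
- oil: small white oil bottle, 40 mm dia, 95 mm high; bystander. Origin under its middle
- driver: screwdriver lying on the bench; bystander. Origin under its middle
Mind the look-alikes: they are no part of the job. What is meant by the spindle is not black, purple or turquoise, and is the larger of those in its own colour.

How it is judged:
By the outcome, as a careful person would: the job done as asked, in the order asked, and still so for the second after the job is handed in, with the robot touching nothing.
It also fails if it takes over 64 s, if anything falls off the work surface, if the arm or the gripper's body presses on something with over 40 N, if the wrist force passes 120 N, or if a joint passes its speed limit or range.

## Working session

There is one attempt and no reset: what is moved stays moved. The work goes in short steps, Python scripts to look and compute and a tool call to move; the robot and the scene stay as the last step left them, time stands still between calls to the robot, and variables do not carry over. Pictures are saved under pics/ and viewed, at most 10 in all, crops included, and the job is handed in when it is done.

Besides the shell and the picture viewer there is one more tool, called as name(argument=value, ...), one argument or row to a line, values as JSON. send_rows: Moves the arm, as the interface text tells. Its arguments: {"type":"object","properties":{"plan":{"type":"array","items":{"type":"array"}},"grip_force":{"type":"number"}},"required":["plan"]}

```bash
ls; mkdir -p pics; python3 - <<'E'
from cell import arm
import cv2,numpy as np,pickle
s=arm.read_state();print({k:np.round(v,3) for k,v in s.items()})
d={}
for n in("side","top","wrist"):
    c=arm.read_camera(n);d[n]=c
    cv2.imwrite(f"pics/{n}0.png",c["image"][:,:,::-1])
    print(n,c["mtx"].tolist(),[ (k,np.round(v,4).tolist()) for k,v in c.items() if k not in("image","mtx")])
pickle.dump(d,open("c0.pkl","wb"))
E
```

```text
pics
{'clock': np.float64(0.0), 'qpos': array([ 1.115,  0.384,  0.016,  1.371, -0.006,  1.388, -0.046]), 'joint_velocities': array([-0.002, -0.001, -0.002,  0.001, -0.002, -0.   , -0.001]), 'tau': array([-0.0000e+00, -6.2759e+01,  8.4400e-01, -3.7182e+01,  1.7000e-02,
        1.4000e-02, -0.0000e+00]), 'position': array([ 0.239, -0.577,  0.249]), 'eef_rot': array([-3.14 ,  0.   ,  0.393]), 'force': array([-0.022, -1.039,  0.239]), 'torque': array([ 0.044, -0.023, -0.016]), 'gripper_force': np.float64(0.0), 'opening': np.float64(0.086)}
side [[472.43978156810124, 0.0, 327.8835297813025], [0.0, 472.43978156810124, 239.17923897573516], [0.0, 0.0, 1.0]] [('T', [[-0.9605, 0.2192, -0.1716, 0.3601], [-0.2784, -0.7531, 0.5961, 0.6216], [0.0014, 0.6204, 0.7843, 1.008], [0.0, 0.0, 0.0, 1.0]])]
top [[479.82308837531775, 0.0, 318.1009638034203], [0.0, 479.82308837531775, 235.66973545897912], [0.0, 0.0, 1.0]] [('T', [[0.0119, 0.9877, -0.1556, 0.4119], [-0.9998, 0.0091, -0.0186, -0.0781], [-0.017, 0.1558, 0.9876, 1.0427], [0.0, 0.0, 0.0, 1.0]])]
wrist [[372.1475340675157, 0.0, 312.0829345760793], [0.0, 372.1475340675157, 234.08747705472808], [0.0, 0.0, 1.0]] [('T_tool_cam', [[0.001, 0.9658, 0.2592, 0.0657], [1.0, -0.0011, 0.0003, 0.0009], [0.0006, 0.2592, -0.9658, -0.1227], [0.0, 0.0, 0.0, 1.0]])]
```

View pics/top0.png

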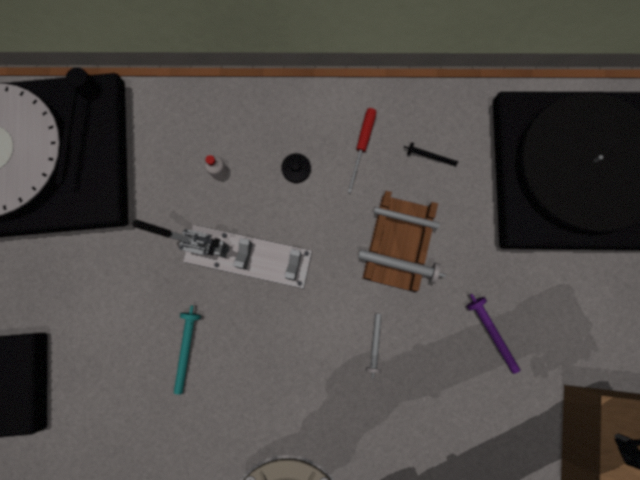

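View pics/side0.png

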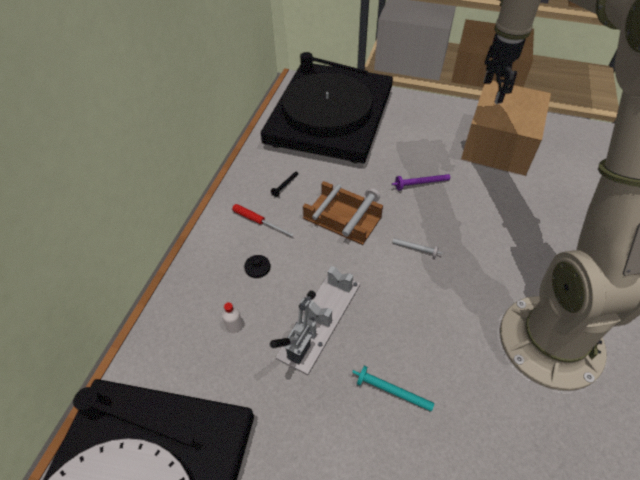

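Candidates in the top view are the spindle in the rest (398,263), slim shaft (405,217), small grey flanged part on the bench (376,345), black (430,154), purple (493,333) and turquoise (187,350). I choose the one at (398,263): it is bright, has a flange (to the right, about (435,272)), and is larger than the grey one. Its plain end already points left, towards the stop side. I'll check this in a close crop.

```bash
python3 - <<'E'
import cv2,pickle,numpy as np
d=pickle.load(open("c0.pkl","rb"));t=d["top"]["image"][:,:,::-1]
a=cv2.resize(t[185:300,345:450],None,fx=5.2,fy=5.2,interpolation=cv2.INTER_CUBIC)[:598]
b=cv2.resize(t[200:300,125:320],None,fx=4,fy=4,interpolation=cv2.INTER_CUBIC)
cv2.imwrite("pics/crA.png",a);cv2.imwrite("pics/crB.png",b)
E
```

```text
(no output)
```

View pics/crA.png

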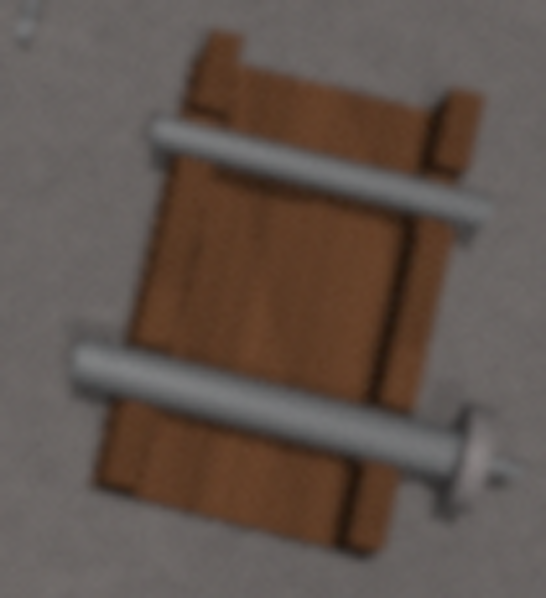

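View pics/crB.png

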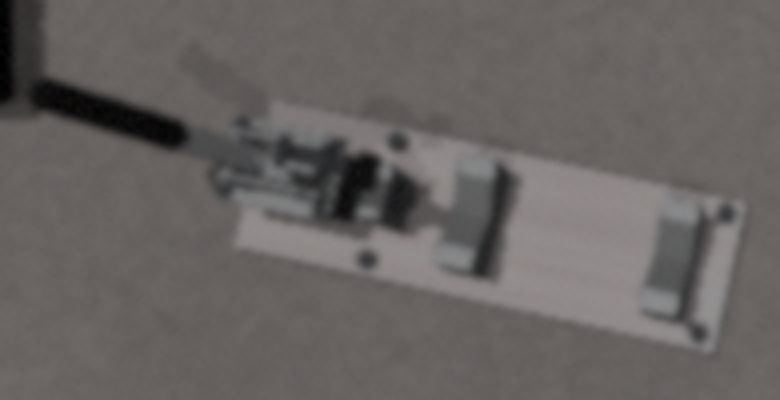

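The crop confirms it: thick bright journal, flange on the right at crop (475,455), nose at (505,470), plain end at crop (75,360). The fixture crop shows the plate corners at (742,203), (713,352), (235,247) and (270,102), and the Vs at (470,215) and (675,258).

```bash
cat > h.py <<'E'
import numpy as np,cv2
def ray(c,u,v,T=None):
    K=c["mtx"];T=c["T"] if T is None else T
    d=np.array([(u-K[0,2])/K[0,0],-(v-K[1,2])/K[1,1],-1.0])
    return T[:3,3],T[:3,:3]@d
def hit(c,u,v,z,T=None):
    o,d=ray(c,u,v,T);return o+d*(z-o[2])/d[2]
def proj(c,p,T=None):
    T=c["T"] if T is None else T;K=c["mtx"]
    q=T[:3,:3].T@(np.asarray(p)-T[:3,3]);return K[0,0]*q[0]/-q[2]+K[0,2],K[1,1]*-q[1]/-q[2]+K[1,2]
E
python3 - <<'E'
import pickle
from h import *
d=pickle.load(open("c0.pkl","rb"));c=d["top"]
B=[(742,203),(713,352),(235,247),(270,102)]
P=[hit(c,125+x/4-.4,200+y/4-.4,.012) for x,y in B]
for p in P:print(np.round(p,4))
P=np.array(P);ax=(P[3]+P[2]-P[0]-P[1]);print("len",np.linalg.norm(P[3]-P[0]),np.linalg.norm(P[2]-P[1]),"w",np.linalg.norm(P[0]-P[1]),np.linalg.norm(P[3]-P[2]),"yaw of y-axis",np.degrees(np.arctan2(ax[1],ax[0])))
a=ax[:2]/np.linalg.norm(ax[:2]);cen=P.mean(0)[:2];print("center",cen,"origin",cen-a*.05)
# spindle silhouette points, crop A
f=lambda x,y,z:hit(c,345+x/5.2-.4,185+y/5.2-.4,z)
# journal edges: columns
g=cv2.cvtColor(c["image"],cv2.COLOR_RGB2HSV)
m=((g[...,1]<60)&(g[...,2]>95)).astype(np.uint8)
sub=m[185:300,345:450];n,l,st,ce=cv2.connectedComponentsWithStats(sub)
for i in range(1,n):
    if st[i,4]>60:print(st[i],ce[i]+[345,185])
pe=f(75,362,.045);ff=f(458,452,.045);print("plain,flange",pe,ff,np.linalg.norm(pe-ff),np.degrees(np.arctan2(*(pe-ff)[1::-1])),"mid",(pe+ff)/2)
E
```

```text
[ 0.542  -0.0417  0.012 ]
[ 0.4616 -0.0274  0.012 ]
[0.5153 0.2327 0.012 ]
[0.5953 0.2179 0.012 ]
len 0.26501892740493865 0.26557653167580886 w 0.08171022444866215 0.08130126153534249 yaw of y-axis 78.36437731407317
center [0.52854606 0.09538672] origin [0.51846172 0.04641422]
[   0    0  105  115 6566] [394.78434359 238.84968017]
[ 13  66  75  24 457] [395.18161926 262.47702407]
plain,flange [ 0.53070363 -0.14525954  0.045     ] [ 0.49611152 -0.29763566  0.045     ] 0.15625330947955357 77.20961549018675 mid [ 0.51340758 -0.2214476   0.045     ]
```

send_rows(
  plan=[
    [[1.36,1.74,0],2.73,-1],
    [[1.36,1.74,0],2.73,-1],
    [[1.36,1.74,0],2.73,-1],
    [[1.36,1.74,0],2.73,-1],
    [[1.36,1.74,0],2.73,-1],
    [[1.36,1.74,0],2.73,-1],
    [[1.36,1.74,0],2.73,-1],
    [[1.36,1.74,0],2.73,-1],
    [[1.36,1.74,0],2.73,-1],
    [[1.36,1.74,0],2.73,-1],
    [[1.36,1.74,0],2.73,-1],
    [[1.36,1.74,0],2.73,-1],
    [[1.36,1.74,0],2.73,-1],
    [[1.36,1.74,0],2.73,-1],
    [[1.36,1.74,0],2.73,-1],
    [[1.36,1.74,0],2.73,-1],
    [[1.36,1.74,0],2.73,-1],
    [[1.36,1.74,0],2.73,-1],
    [[1.36,1.74,0],2.74,-1],
    [[1.4,1.74,0],2.74,-1],
  ],
  grip_force=50,
)

```text
clock: 2.15
position: [0.5128, -0.2279, 0.2503]
eef_rot: [-3.142, -0.0, 1.35]
force: [0.5, 0.5, -0.3]
opening: 0.0853
gripper_force: 0.0
```

send_rows(
  plan=[
    [[0,0,0],0,-1],
    [[0,0,0],0,-1],
    [[0,0,0],0,-1],
  ],
)

```text
clock: 2.45
position: [0.5114, -0.2302, 0.2501]
eef_rot: [-3.141, 0.0, 1.345]
force: [0.4, -0.2, -0.0]
opening: 0.0852
gripper_force: 0.0
```

```bash
cat >> h.py <<'E'
from scipy.spatial.transform import Rotation as Ro
def snap(arm,name):
    s=arm.read_state();c=arm.read_camera("wrist");M=np.eye(4);M[:3,:3]=Ro.from_euler("xyz",s["eef_rot"]).as_matrix();M[:3,3]=s["position"]
    c["T"]=M@c["T_tool_cam"];cv2.imwrite(f"pics/{name}.png",c["image"][:,:,::-1])
    import pickle;pickle.dump(c,open(name+".pkl","wb"));return s,c
E
python3 - <<'E'
from cell import arm
from h import *
s,c=snap(arm,"w1");print(s["clock"],s["position"],s["eef_rot"],s["qpos"],s["force"])
E
```

```text
2.45 [ 0.51135269 -0.23018279  0.25014692] [-3.14113627e+00  4.90974255e-04  1.34489714e+00] [ 0.65779291  0.26732734 -0.35827249  1.53804591  0.09553483  1.35384438
  0.06467347] [ 0.37634856 -0.21940981 -0.02984503]
```

View pics/w1.png

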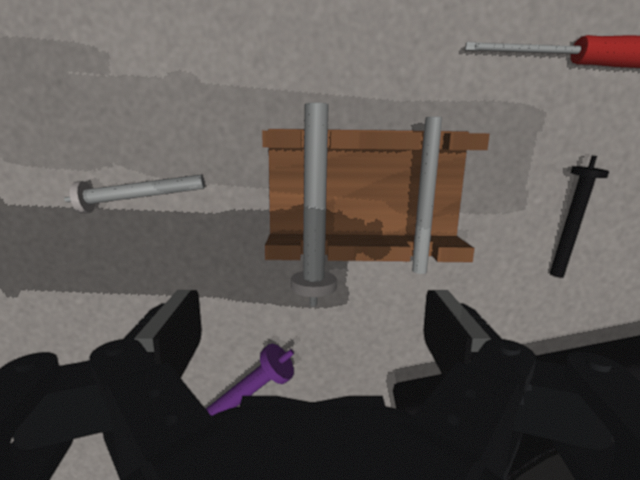

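The wrist view confirms the spindle: plain end at (316,103), flange at (314,285), axis almost vertical in the image. The notches are clear of the finger zone. I'll measure its axis here.

```bash
python3 - <<'E'
import pickle
from h import *
c=pickle.load(open("w1.pkl","rb"));im=c["image"];hs=cv2.cvtColor(im,cv2.COLOR_RGB2HSV)
pts=[]
for v in range(152,232,8):
    r=hs[v,285:350,1].astype(int); idx=np.where(r<70)[0]; pts.append((285+idx.min(),285+idx.max(),v))
print(pts)
W=np.array([hit(c,(a+b)/2+.5*0,v,.045)[:2] for a,b,v in pts])
vx,vy,x0,y0=cv2.fitLine(W.astype(np.float32),cv2.DIST_HUBER,0,.001,.001).ravel();
if vy<0:vx,vy=-vx,-vy
print("yaw",np.degrees(np.arctan2(vy,vx)),x0,y0)
g=im[:,:,1].astype(int);print(g[96:112,316],g[268:284,314])
pe=hit(c,316,103,.05);fl=hit(c,314,275,.045);print(pe,fl,np.linalg.norm(pe-fl))
a=np.array([vx,vy]);m=np.array([x0,y0]);t=(pe[:2]-m)@a-.078;print("mid",m+a*t,"grasp s=-8",m+a*(t-.008))
for y in(132,148,240,250,260):print(y,hit(c,290,y,.052))
E
```

```text
[(np.int64(304), np.int64(326), 152), (np.int64(304), np.int64(326), 160), (np.int64(304), np.int64(326), 168), (np.int64(304), np.int64(326), 176), (np.int64(304), np.int64(325), 184), (np.int64(304), np.int64(325), 192), (np.int64(304), np.int64(325), 200), (np.int64(304), np.int64(325), 208), (np.int64(303), np.int64(325), 216), (np.int64(303), np.int64(325), 224)]
yaw 76.34491 0.5182606 -0.21255526
[111 112 112 113 113 113 122 138 147 148 147 148 148 147 149 148] [96 96 97 96 95 96 96 96 95 96 97 96 90 78 65 63]
[ 0.53504948 -0.14364935  0.05      ] [ 0.4996587  -0.29200732  0.045     ] 0.15260273386596201
mid [ 0.51658958 -0.21943348] grasp s=-8 [ 0.51470097 -0.22720736]
132 [ 0.50890152 -0.1612195   0.052     ]
148 [ 0.50581539 -0.17381588  0.052     ]
240 [ 0.48668218 -0.25191031  0.052     ]
250 [ 0.48444774 -0.26103047  0.052     ]
260 [ 0.48218045 -0.27028468  0.052     ]
```

send_rows(
  plan=[
    [[0.33,0.27,0],-0.6,-1],
    [[0,0,-2],0,-1],
    [[0,0,-2],0,-1],
    [[0,0,-2],0,-1],
    [[0,0,-2],0,-1],
    [[0,0,-2],0,-1],
    [[0,0,-2],0,-1],
    [[0,0,-2],0,-1],
    [[0,0,-2],0,-1],
    [[0,0,-1.5],0,-1],
    [[0,0,-1],0,-1],
    [[0,0,-1],0,-1],
    [[0,0,-0.6],0,-1],
    [[0,0,-0.3],0,-1],
    [[0,0,0],0,-1],
    [[0,0,0],0,-1],
  ],
)

```text
clock: 4.1
position: [0.5153, -0.2267, 0.0468]
eef_rot: [3.141, 0.0, 1.336]
force: [0.4, 0.0, -0.1]
opening: 0.0855
gripper_force: 0.0
```

send_rows(
  plan=[
    [[0,0,0],0,-0.4],
    [[0,0,0],0,0],
    [[0,0,0],0,0.2],
    [[0,0,0],0,0.3],
    [[0,0,0],0,0.4],
    [[0,0,0],0,0.5],
    [[0,0,0],0,0.6],
    [[0,0,0],0,0.8],
    [[0,0,0],0,1],
    [[0,0,0],0,1],
    [[0,0,0],0,1],
  ],
)

```text
clock: 5.2
position: [0.5151, -0.2267, 0.0464]
eef_rot: [3.141, -0.0, 1.336]
force: [-1.1, -0.0, 3.4]
opening: 0.0185
gripper_force: 48.7
```

send_rows(
  plan=[
    [[0,0,0.2],0,1],
    [[0,0,0.5],0,1],
    [[0,0,1],0,1],
    [[0,0,1.5],0,1],
    [[0,0,2],0,1],
    [[0,0,2],0,1],
    [[0,0,2],0,1],
    [[0,0,2],0,1],
    [[0,0,2],0,1],
    [[0,0,2],0,1],
    [[0,0,2],0,1],
    [[0,0,2],0,1],
    [[0,0,1.2],0,1],
    [[0,0,0],0,1],
  ],
)

```text
clock: 6.6
position: [0.5159, -0.2268, 0.253]
eef_rot: [3.137, 0.001, 1.336]
force: [-0.3, 0.6, -4.6]
opening: 0.0182
gripper_force: 49.1
```

send_rows(
  plan=[
    [[0,0.5,0],0,1],
    [[-0.05,1,0],0.1,1],
    [[-0.05,1.5,0],0.2,1],
    [[-0.1,2,0],0.2,1],
    [[-0.1,2,0],0.2,1],
    [[-0.1,2,0],0.2,1],
    [[-0.1,2,0],0.2,1],
    [[-0.1,2,0],0.2,1],
    [[-0.1,2,0],0.2,1],
    [[-0.1,2,0],0.2,1],
    [[-0.1,2,0],0.2,1],
    [[-0.1,1.5,0],0.2,1],
    [[0,1,0],0,1],
    [[0,0,0],0,1],
    [[0,0,0],0,1],
    [[0,0,0],0,1],
  ],
)

```text
clock: 8.2
position: [0.505, -0.0129, 0.2501]
eef_rot: [-3.141, 0.0, 1.371]
force: [-0.0, -0.5, -4.6]
opening: 0.0185
gripper_force: 49.1
```

```bash
python3 - <<'E'
from cell import arm
from h import *
s,c=snap(arm,"w2");print(s["clock"],s["position"],s["eef_rot"],s["opening"],s["force"])
E
```

```text
8.2 [ 0.50500721 -0.01292498  0.25012939] [-3.14138524e+00  4.27679734e-04  1.37050155e+00] 0.018461260219819604 [-0.01606207 -0.46542348 -4.61562088]
```

View pics/w2.png

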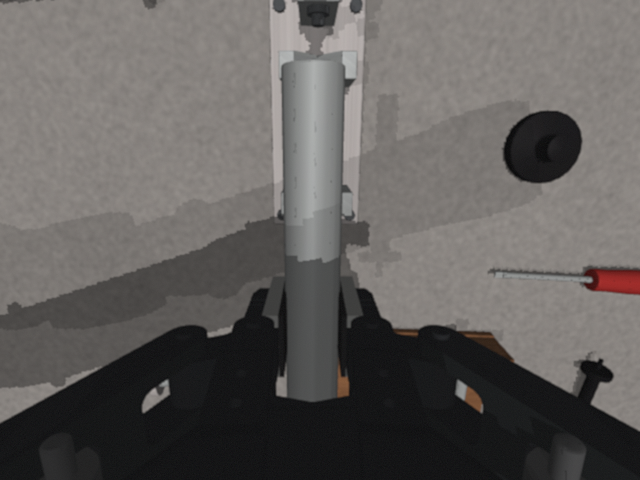

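The spindle hangs straight in the jaws, end at (312,62). The plate edges are at about x 275 and 362, the far V at rows 50-86, and the near V at rows 185-220. Next I measure the fixture axis against the spindle axis in this same view.

```bash
python3 - <<'E'
import pickle
from h import *
c=pickle.load(open("w2.pkl","rb"));g=cv2.cvtColor(c["image"],cv2.COLOR_RGB2GRAY).astype(int)
for v in(20,35,65,75,105,140,165,200,208):print(v,"L",*g[v,266:300],"| R",*g[v,336:372])
print("col350",*g[40:95,350],"|",*g[180:226,349])
print("end",*g[54:70,312])
E
```

```text
20 L 128 128 129 137 158 174 173 168 169 169 169 169 168 171 173 176 174 173 173 173 176 179 179 178 177 175 174 173 170 172 174 173 171 140 | R 149 155 157 156 159 158 160 158 157 158 158 157 156 155 156 155 156 154 155 164 171 164 153 151 153 155 155 152 140 122 116 116 119 126 130 131
35 L 128 130 128 132 150 169 173 169 169 169 170 169 169 170 173 174 175 173 173 173 175 179 179 178 177 176 175 172 170 172 171 171 170 168 | R 153 156 165 175 177 178 178 176 176 177 177 175 175 174 174 174 172 172 172 174 172 163 154 154 159 164 164 154 126 109 116 119 119 117 119 117
65 L 131 129 128 129 141 164 174 172 169 169 171 167 157 159 167 145 107 91 94 101 105 107 111 113 116 119 122 125 128 132 135 137 137 140 | R 124 123 118 114 112 108 104 110 137 165 178 178 178 178 177 178 178 178 177 167 145 135 149 155 156 156 146 124 111 115 117 117 122 130 131 131
75 L 130 129 129 129 134 153 171 171 168 167 170 167 155 154 152 113 80 87 97 102 106 108 111 114 117 121 122 118 115 124 133 138 138 141 | R 125 122 117 114 112 108 102 89 95 143 178 182 179 177 175 174 173 173 171 160 146 143 151 155
[... 1235 characters left out ...]
152 151 151 148 133 125 136 120 86 87 100 105 110 110 115 118 122 124 122 118 126 133 138 140 | R 106 105 101 92 79 87 121 142 143 142 142 142 142 141 141 134 137 152 155 155 151 138 121 116 115 117 117 117 117 116 118 121 122 123 124 123
col350 175 175 174 175 174 174 174 174 175 172 161 161 174 177 173 175 175 175 174 174 175 178 181 180 178 177 176 176 175 174 173 173 174 175 174 175 176 165 128 75 53 53 53 56 72 104 138 160 169 169 168 169 173 172 171 | 151 149 151 150 151 152 149 138 115 91 73 73 101 135 148 149 148 145 144 145 143 143 142 143 145 146 144 143 141 141 141 140 139 142 139 118 80 66 67 65 68 84 89 83 74 72
end 111 118 119 116 113 128 153 164 170 172 173 172 173 172 172 172
```

```bash
python3 - <<'E'
import pickle
from h import *
c=pickle.load(open("w2.pkl","rb"))
v=[20,35,65,75,105,140,165,200,208]
L=[269.7,270.2,270.6,271,271.9,272.6,272.9,273.6,274];R=[364.3,363.6,362.7,362.2,361,359.7,358.6,357.5,357]
def fit(P):
    vx,vy,x,y=cv2.fitLine(np.float32(P),cv2.DIST_L2,0,.001,.001).ravel();s=np.sign(vy);return np.array([x,y]),np.array([vx,vy])*s
l=[hit(c,a,b,.012)[:2] for a,b in zip(L,v)];r=[hit(c,a,b,.012)[:2] for a,b in zip(R,v)]
ang=[]
for P in(l,r):
    m,d=fit(P);ang.append(d);print("edge yaw",np.degrees(np.arctan2(d[1],d[0])))
print("width",np.mean(np.linalg.norm(np.array(l)-r,axis=1)))
mp,d=fit((np.array(l)+r)/2);print("plate axis",mp,np.degrees(np.arctan2(d[1],d[0])))
fw=[hit(c,a,65,.066)[:2] for a in(278,355.5)];print("V far width",np.linalg.norm(fw[0]-fw[1]),"mid",np.mean(fw,0))
n=np.array([d[1],-d[0]]);print("V mid off plate axis mm",1e3*(np.mean(fw,0)-mp)@n)
ys=[(hit(c,316,q,.066)[:2]-mp)@d for q in(50.5,77.5,192.5,215)];print("V rows y",np.round(ys,4),np.array(ys)-[.064,.044,-.044,-.064])
o=mp+d*np.mean(np.array(ys)-[.064,.044,-.044,-.064]);print("origin",o)
S=[hit(c,u,q,.2505)[:2] for u,q in((312.5,75),(312.5,140),(312.2,200))];ms,ds=fit(S);print("spindle",ms,np.degrees(np.arctan2(ds[1],ds[0])))
for q in(61,):
  for z in(.2505,.258):
    e=hit(c,312.5,q,z)[:2];print("end",e,"fix y",(e-o)@d,"x",(e-o)@n,"rel TCP",np.linalg.norm(e-[.505,-.0129]))
t=np.array([.505,-.0129]);print("TCP fix",(t-o)@n,(t-o)@d,"TCP off spindle axis",(t-ms)@np.array([ds[1],-ds[0]]))
print("spindle axis pts fix x",[(p-o)@n for p in S])
print("d",d,"n",n)
E
```

```text
edge yaw 78.30217
edge yaw 78.2093
width 0.08204052873766454
plate axis [0.5255612  0.06626558] 78.255714
V far width 0.05895999874360288 mid [0.53202397 0.09971101]
V mid off plate axis mm -0.48015276550123165
V rows y [ 0.0441  0.0252 -0.0634 -0.0825] [-0.01985635 -0.01878949 -0.01944556 -0.01848738]
origin [0.52166442 0.04752167]
spindle [0.51829606 0.04874082] 78.45015
end [0.52291414 0.07147271] fix y 0.02370401990756312 x -0.0036515419385505605 rel TCP 0.08625352766883271
end [0.52265009 0.07018717] fix y 0.022391645980576583 x -0.0036483982051186002 rel TCP 0.08494117928090003
TCP fix -0.0040170970134581485 -0.06254873199672144 TCP off spindle axis -0.0006850810965745684
spindle axis pts fix x [np.float64(-0.0036280107766411863), np.float64(-0.003512932043136589), np.float64(-0.0034969777517922136)]
d [0.20354405 0.9790658 ] n [ 0.9790658  -0.20354405]
```

send_rows(
  plan=[
    [[0.12,0.4,0],-0.2,1],
    [[0.24,0.8,0],0,1],
    [[0.3,1,0],0,1],
    [[0.3,1,0],0,1],
    [[0.2,0.54,0],0,1],
    [[0,0,0],0,1],
    [[0,0,-1],0,1],
    [[0,0,-2],0,1],
    [[0,0,-2],0,1],
    [[0,0,-2],0,1],
    [[0,0,-2],0,1],
    [[0,0,-2],0,1],
    [[0,0,-2],0,1],
    [[0,0,-1.5],0,1],
    [[0,0,-1],0,1],
    [[0,0,-0.7],0,1],
    [[0,0,-0.3],0,1],
    [[0,0,0],0,1],
    [[0,0,0],0,1],
  ],
)

```text
clock: 10.15
position: [0.5171, 0.0258, 0.0859]
eef_rot: [3.141, -0.0, 1.369]
force: [-0.4, 0.0, -4.9]
opening: 0.0184
gripper_force: 49.1
```

```bash
python3 - <<'E'
from cell import arm
from h import *
s,c=snap(arm,"w3");print(s["clock"],s["position"],s["eef_rot"],s["force"],s["torque"])
t=arm.read_camera("side");cv2.imwrite("pics/s3.png",cv2.resize(t["image"][250:380,260:400,::-1],None,fx=3,fy=3,interpolation=2))
a=cv2.imread("pics/s3.png");b=cv2.imread("pics/w3.png")[0:300,200:440]
h=390;cv2.imwrite("pics/m3.png",np.hstack([a,cv2.resize(b,(312,390))]))
E
```

```text
10.15 [0.51706152 0.02576323 0.08590709] [ 3.14051461e+00 -2.53977052e-04  1.36880603e+00] [-0.35027995  0.02063861 -4.93618229] [ 0.00124709  0.02290973 -0.00028171]
```

View pics/m3.png

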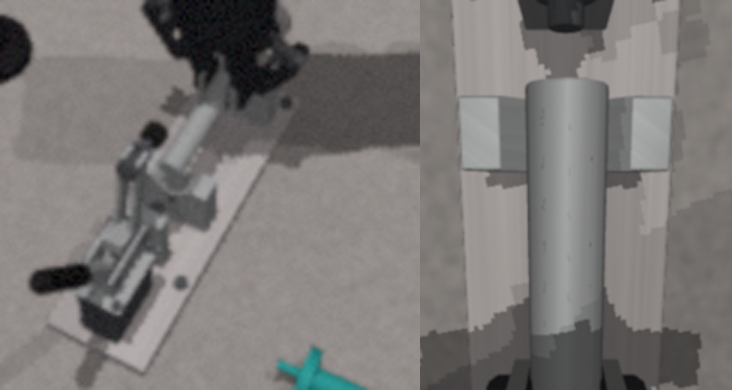

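The wrist crop shows the spindle centred over the V (V 460-672, spindle 526-607), its end at crop row 80. The screw or tip shows dark at (567,25). The side crop shows the end clear of the raised clamp arm.

```bash
python3 - <<'E'
import pickle
from h import *
c=pickle.load(open("w3.pkl","rb"))
o=np.array([.52166,.04752]);d=np.array([.20354,.97907]);n=np.array([d[1],-d[0]])
f=lambda u,v,z:np.round([1e3*(hit(c,u,v,z)[:2]-o)@n,1e3*(hit(c,u,v,z)[:2]-o)@d],1)
k=1.3
print("Vfar far/near edges",f(200+480/k,97/k,.066),f(200+480/k,170/k,.066),"sides",f(200+460/k,130/k,.066),f(200+672/k,130/k,.066))
for z in(.0845,.0945):print("end",f(200+566/k,80/k,z))
g=cv2.cvtColor(c["image"],cv2.COLOR_RGB2GRAY)
print(f(200+566/k,30/k,.062),f(200+566/k,30/k,.067),g[0:66:2,312+0])
print("spindle ctr",f(200+566.5/k,130/k,.0845))
E
```

```text
Vfar far/near edges [91.9 63.5] [95.4 44.3] sides [87.9 55. ] [147.   55.2]
end [99.7 64.6]
end [91.7 62.8]
[114.8  81.2] [110.9  79.8] [ 50  47  48  50  51  50  49  49  50  37  27  28  36  96 106 108 107 107
 106 106 106 106 106 106 107 107 106 106 106 108 144 162 164]
spindle ctr [102.3  53.5]
```

send_rows(
  plan=[
    [[0,0,-0.3],0,1],
    [[0,0,-0.3],0,1],
    [[0,0,-0.3],0,1],
    [[0,0,-0.3],0,1],
    [[0,0,-0.3],0,1],
    [[0,0,-0.2],0,1],
    [[0,0,-0.1],0,1],
    [[0,0,-0.1],0,1],
    [[0,0,0],0,1],
    [[0,0,0],0,1],
  ],
)

```text
clock: 11.25
position: [0.5166, 0.0258, 0.0664]
eef_rot: [3.141, -0.0, 1.369]
force: [-0.3, 1.1, -5.0]
opening: 0.0186
gripper_force: 49.1
```

send_rows(
  plan=[
    [[0,0,-0.05],0,1],
    [[0,0,-0.05],0,1],
    [[0,0,0],0,1],
  ],
)

```text
clock: 11.55
position: [0.5165, 0.0257, 0.0652]
eef_rot: [-3.141, -0.0, 1.369]
force: [0.2, -0.3, -4.6]
opening: 0.0184
gripper_force: 49.1
```

send_rows(
  plan=[
    [[0,0,-0.05],0,1],
    [[0,0,-0.05],0,1],
    [[0,0,0],0,1],
  ],
)

```text
clock: 11.85
position: [0.5165, 0.0257, 0.0642]
eef_rot: [-3.141, -0.0, 1.369]
force: [-0.3, -0.4, -4.4]
opening: 0.0184
gripper_force: 49.1
```

send_rows(
  plan=[
    [[0,0,-0.05],0,1],
    [[0,0,0],0,1],
  ],
)

```text
clock: 12.05
position: [0.5166, 0.0257, 0.0637]
eef_rot: [-3.142, -0.0, 1.369]
force: [0.6, -0.7, -5.6]
opening: 0.0181
gripper_force: 49.1
```

send_rows(
  plan=[
    [[0,0,-0.03],0,1],
    [[0,0,0],0,1],
  ],
)

```text
clock: 12.25
position: [0.5166, 0.0258, 0.0635]
eef_rot: [3.141, -0.0, 1.369]
force: [0.7, 0.5, -3.6]
opening: 0.0186
gripper_force: 49.1
```

send_rows(
  plan=[
    [[0,0,-0.03],0,1],
    [[0,0,0],0,1],
  ],
)

```text
clock: 12.45
position: [0.5167, 0.0258, 0.0634]
eef_rot: [3.141, -0.0, 1.369]
force: [-1.4, -0.5, -0.8]
opening: 0.0188
gripper_force: 49.6
```

send_rows(
  plan=[
    [[0,0,-0.03],0,1],
    [[0,0,0],0,1],
  ],
)

```text
clock: 12.65
position: [0.5167, 0.0258, 0.0634]
eef_rot: [3.141, 0.0, 1.369]
force: [-3.6, -0.1, 5.0]
opening: 0.0183
gripper_force: 50.1
```

send_rows(
  plan=[
    [[-0.03,0.01,0],0,1],
    [[0,0,0],0,1],
  ],
)

```text
clock: 12.85
position: [0.5167, 0.0258, 0.0634]
eef_rot: [3.141, -0.0, 1.369]
force: [-3.4, 0.3, 6.0]
opening: 0.0185
gripper_force: 50.1
```

send_rows(
  plan=[
    [[0,0,-0.02],0,1],
    [[0,0,0],0,1],
  ],
)

```text
clock: 13.05
position: [0.5167, 0.0258, 0.0633]
eef_rot: [3.141, 0.0, 1.369]
force: [-3.3, -1.1, 8.0]
opening: 0.0187
gripper_force: 50.5
```

```bash
python3 - <<'E'
from cell import arm
s=arm.read_state();print(s["position"],s["eef_rot"],s["force"],s["torque"])
E
```

```text
[0.5166944  0.02575937 0.06332864] [3.14060562e+00 2.72901789e-06 1.36874091e+00] [-3.32364152 -1.14834474  8.02621791] [-0.16588861  0.78825956 -0.03488029]
```

send_rows(
  plan=[
    [[-0.05,0.01,0],0,1],
    [[0,0,0],0,1],
  ],
)

```text
clock: 13.25
position: [0.5166, 0.0258, 0.0633]
eef_rot: [3.14, -0.0, 1.369]
force: [-1.4, -1.2, 5.4]
opening: 0.0188
gripper_force: 50.2
```

send_rows(
  plan=[
    [[0,0,0],0,0.9],
    [[0,0,0],0,0.7],
    [[0,0,0],0,0.6],
    [[0,0,0],0,0.5],
    [[0,0,0],0,0.4],
    [[0,0,0],0,0.4],
  ],
  grip_force=20,
)

```text
clock: 13.85
position: [0.5157, 0.026, 0.0625]
eef_rot: [-3.141, -0.0, 1.369]
force: [1.6, -0.3, 0.2]
opening: 0.0256
gripper_force: 0.0
```

```bash
python3 - <<'E'
from cell import arm
from h import *
s,c=snap(arm,"w4");print(s["position"],s["opening"],s["force"],s["torque"])
a=c["image"][:400,170:460,::-1];t=arm.read_camera("top");b=cv2.resize(t["image"][205:300,170:320,::-1],None,fx=3,fy=3,interpolation=2)
k=np.zeros((400,290+450,3),np.uint8);k[:,:290]=a;k[:285,290:]=b;cv2.imwrite("pics/m4.png",k)
E
```

```text
[0.51570975 0.02604259 0.0624904 ] 0.025605179240541134 [ 1.55356243 -0.25421853  0.22344836] [-0.03851977 -0.0754411   0.00723556]
```

View pics/m4.png

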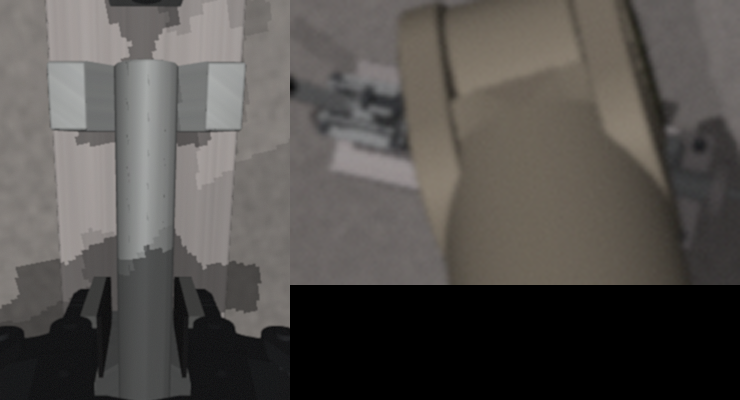

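send_rows(
  plan=[
    [[0.06,0,0.07],0,0.4],
    [[0,0,0],0,0.5],
    [[0,0,0],0,0.6],
    [[0,0,0],0,0.8],
    [[0,0,0],0,1],
    [[0,0,0],0,1],
    [[0,0,0],0,1],
  ],
  grip_force=20,
)

```text
clock: 14.65
position: [0.5166, 0.0259, 0.0635]
eef_rot: [3.141, -0.0, 1.369]
force: [1.5, 0.2, 0.8]
opening: 0.0195
gripper_force: 20.1
```

send_rows(
  plan=[
    [[0.01,0.05,0],0,1],
    [[0.01,0.05,0],0,1],
    [[0.01,0.05,0],0,1],
    [[0.01,0.05,0],0,1],
    [[0,0,0],0,1],
  ],
)

```text
clock: 15.15
position: [0.517, 0.0279, 0.0635]
eef_rot: [3.141, -0.0, 1.369]
force: [2.2, -1.6, 2.0]
opening: 0.0189
gripper_force: 20.2
```

send_rows(
  plan=[
    [[0.01,0.05,0],0,1],
    [[0.01,0.05,0],0,1],
    [[0.01,0.05,0],0,1],
    [[0.01,0.05,0],0,1],
    [[0.01,0.05,0],0,1],
    [[0.01,0.05,0],0,1],
  ],
)

```text
clock: 15.75
position: [0.5176, 0.0309, 0.0635]
eef_rot: [3.141, -0.0, 1.369]
force: [3.3, -2.8, 2.7]
opening: 0.0195
gripper_force: 20.2
```

send_rows(
  plan=[
    [[0.01,0.05,0],0,1],
    [[0.01,0.05,0],0,1],
    [[0.01,0.05,0],0,1],
    [[0.01,0.05,0],0,1],
  ],
)

```text
clock: 16.15
position: [0.5181, 0.0329, 0.0635]
eef_rot: [3.141, -0.0, 1.369]
force: [4.8, -2.6, 0.7]
opening: 0.0192
gripper_force: 20.2
```

```bash
python3 - <<'E'
from cell import arm
from h import *
s,c=snap(arm,"w5");print(s["clock"],s["position"],s["opening"],s["force"],s["torque"])
g=cv2.cvtColor(c["image"],cv2.COLOR_RGB2GRAY);print(*g[0:75,312])
o=np.array([.52166,.04752]);d=np.array([.20354,.97907])
for v in range(0,75,10):print(v,[round(1e3*(hit(c,312,v,z)[:2]-o)@d,1) for z in(.062,.067,.072)])
E
```

```text
16.15 [0.51806054 0.03292879 0.06352255] 0.01922081918254232 [ 4.84480212 -2.63931483  0.67262304] [-0.64402698 -0.92967772 -0.02814469]
50 51 49 50 50 49 51 49 51 50 49 51 49 50 49 51 50 51 48 50 50 46 40 30 28 26 29 30 29 29 54 85 105 106 106 107 105 105 106 106 107 106 105 106 105 106 106 105 105 105 105 105 106 105 105 105 105 105 105 99 91 94 99 103 103 104 103 103 104 104 103 104 102 102 103
0 [np.float64(88.2), np.float64(86.7), np.float64(85.1)]
10 [np.float64(85.6), np.float64(84.1), np.float64(82.7)]
20 [np.float64(82.9), np.float64(81.6), np.float64(80.2)]
30 [np.float64(80.2), np.float64(79.0), np.float64(77.7)]
40 [np.float64(77.5), np.float64(76.3), np.float64(75.2)]
50 [np.float64(74.7), np.float64(73.7), np.float64(72.7)]
60 [np.float64(71.9), np.float64(71.0), np.float64(70.1)]
70 [np.float64(69.0), np.float64(68.3), np.float64(67.5)]
```

send_rows(
  plan=[
    [[0.04,0,0],0,1],
    [[0.01,0.05,0],0,1],
    [[0.01,0.05,0],0,1],
    [[0.01,0.05,0],0,1],
    [[0.01,0.05,0],0,1],
    [[0.01,0.05,0],0,1],
    [[0.01,0.05,0],0,1],
  ],
)

```text
clock: 16.9
position: [0.5187, 0.0359, 0.0634]
eef_rot: [-3.141, 0.0, 1.369]
force: [2.0, -3.7, 5.4]
opening: 0.0189
gripper_force: 20.5
```

send_rows(
  plan=[
    [[0.01,0.05,0],0,1],
    [[0.01,0.05,0],0,1],
    [[0.01,0.05,0],0,1],
    [[0.01,0.05,0],0,1],
    [[0.01,0.05,0],0,1],
  ],
)

```text
clock: 17.4
position: [0.5192, 0.0384, 0.0635]
eef_rot: [-3.142, 0.0, 1.369]
force: [1.0, -3.3, 5.5]
opening: 0.0193
gripper_force: 20.5
```

send_rows(
  plan=[
    [[0.005,0.025,0],0,1],
    [[0.005,0.025,0],0,1],
    [[0.005,0.025,0],0,1],
    [[0.005,0.025,0],0,1],
    [[0,0,0],0,1],
  ],
)

```text
clock: 17.9
position: [0.5194, 0.0395, 0.0635]
eef_rot: [-3.142, 0.0, 1.369]
force: [1.7, -2.9, 5.4]
opening: 0.0192
gripper_force: 20.5
```

send_rows(
  plan=[
    [[0.005,0.025,0],0,1],
    [[0.005,0.025,0],0,1],
    [[0.005,0.025,0],0,1],
    [[0.005,0.025,0],0,1],
    [[0,0,0],0,1],
  ],
)

```text
clock: 18.4
position: [0.5196, 0.0405, 0.0635]
eef_rot: [-3.141, 0.0, 1.369]
force: [0.8, -3.5, 4.9]
opening: 0.0194
gripper_force: 20.5
```

send_rows(
  plan=[
    [[0.005,0.025,0],0,1],
    [[0.005,0.025,0],0,1],
    [[0,0,0],0,1],
  ],
)

```text
clock: 18.7
position: [0.5197, 0.0409, 0.0635]
eef_rot: [-3.142, 0.0, 1.369]
force: [2.3, -3.1, 5.1]
opening: 0.0189
gripper_force: 20.5
```

send_rows(
  plan=[
    [[0.005,0.025,0],0,1],
    [[0.005,0.025,0],0,1],
    [[0,0,0],0,1],
  ],
)

```text
clock: 19.0
position: [0.5198, 0.0414, 0.0635]
eef_rot: [-3.142, 0.0, 1.369]
force: [2.7, -2.6, 5.7]
opening: 0.0191
gripper_force: 20.5
```

send_rows(
  plan=[
    [[0.005,0.025,0],0,1],
    [[0.005,0.025,0],0,1],
    [[0,0,0],0,1],
  ],
)

```text
clock: 19.3
position: [0.5199, 0.0419, 0.0634]
eef_rot: [-3.142, 0.0, 1.369]
force: [2.1, -2.6, 4.7]
opening: 0.0198
gripper_force: 20.5
```

Still free (friction about 3 N). I'll continue in small steps.

send_rows(
  plan=[
    [[0.005,0.025,0],0,1],
    [[0.005,0.025,0],0,1],
    [[0,0,0],0,1],
  ],
)

```text
clock: 19.6
position: [0.5201, 0.0424, 0.0634]
eef_rot: [-3.142, 0.0, 1.369]
force: [1.8, -2.4, 4.3]
opening: 0.019
gripper_force: 20.5
```

send_rows(
  plan=[
    [[0.005,0.025,0],0,1],
    [[0.005,0.025,0],0,1],
    [[0,0,0],0,1],
  ],
)

```text
clock: 19.9
position: [0.5202, 0.0429, 0.0635]
eef_rot: [-3.142, 0.0, 1.369]
force: [1.9, -3.4, 5.4]
opening: 0.0193
gripper_force: 20.5
```

send_rows(
  plan=[
    [[0.005,0.025,0],0,1],
    [[0.005,0.025,0],0,1],
    [[0,0,0],0,1],
  ],
)

```text
clock: 20.2
position: [0.5203, 0.0434, 0.0635]
eef_rot: [3.142, 0.0, 1.369]
force: [2.9, -3.9, 4.7]
opening: 0.019
gripper_force: 20.5
```

send_rows(
  plan=[
    [[0.005,0.025,0],0,1],
    [[0.005,0.025,0],0,1],
    [[0,0,0],0,1],
  ],
)

```text
clock: 20.5
position: [0.5203, 0.0435, 0.0634]
eef_rot: [-3.141, 0.001, 1.369]
force: [1.6, -3.1, 5.6]
opening: 0.0194
gripper_force: 20.5
```

send_rows(
  plan=[
    [[0.004,0.02,0],0,1],
    [[0,0,0],0,1],
  ],
)

```text
clock: 20.7
position: [0.5203, 0.0435, 0.0634]
eef_rot: [-3.141, 0.001, 1.368]
force: [1.2, -4.6, 6.5]
opening: 0.0192
gripper_force: 20.5
```

send_rows(
  plan=[
    [[0.004,0.02,0],0,1],
    [[0,0,0],0,1],
  ],
)

```text
clock: 20.9
position: [0.5203, 0.0436, 0.0635]
eef_rot: [-3.141, 0.001, 1.368]
force: [1.2, -5.7, 6.3]
opening: 0.0195
gripper_force: 20.6
```

send_rows(
  plan=[
    [[0.004,0.02,0],0,1],
    [[0,0,0],0,1],
    [[0,0,0],0,0.9],
    [[0,0,0],0,0.7],
    [[0,0,0],0,0.6],
    [[0,0,0],0,0.5],
    [[0,0,0],0,0.4],
    [[0,0,0],0,0.3],
    [[0,0,0],0,0.3],
  ],
)

```text
clock: 21.8
position: [0.5198, 0.0451, 0.0629]
eef_rot: [-3.14, -0.0, 1.37]
force: [-0.5, 0.1, -1.0]
opening: 0.03
gripper_force: 0.0
```

```bash
python3 - <<'E'
from cell import arm
from h import *
s,c=snap(arm,"w6");print(s["clock"],s["position"],s["opening"],s["force"],s["qpos"])
g=cv2.cvtColor(c["image"],cv2.COLOR_RGB2GRAY);print(*g[0:75,312])
o=np.array([.52166,.04752]);d=np.array([.20354,.97907]);n=np.array([d[1],-d[0]])
th=np.radians(57)
for nm,a in(("open",th),("closed",0)):
    p=o+d*(.163+.105*np.cos(a));print(nm,p,.096+.105*np.sin(a))
E
```

```text
21.8 [0.51982167 0.04508691 0.06292857] 0.02995392827757496 [-0.49663077  0.09091391 -0.97538499] [ 0.28023758  0.39213264 -0.51256505  1.85510254  0.23081275  0.95459834
 -0.53568053]
100 101 101 101 101 101 101 97 90 83 73 63 53 55 55 55 53 51 48 46 47 48 49 48 49 49 47 49 49 49 47 49 49 47 48 48 46 35 27 29 37 42 42 46 50 51 50 50 50 50 51 50 50 50 51 50 50 50 49 49 49 49 49 49 53 72 91 98 99 101 101 100 100 101 99
open [0.56647688 0.26309858] 0.1840604096342695
closed [0.57620872 0.30991076] 0.096
```

```bash
python3 - <<'E'
import pickle
from h import *
c=pickle.load(open("c0.pkl","rb"))["top"]
o=np.array([.52166,.04752]);d=np.array([.20354,.97907]);n=np.array([d[1],-d[0]])
for u,v,z in((134.1,222.1,.201),(170.4,233.4,.127)):
    p=hit(c,u,v,z)[:2]-o;print("handle fix x,y",p@n,p@d)
W=lambda y,x=0:o+d*y+n*x
p=W(.185);print("pre",p,p-[.5198,.0451])
prev=np.r_[W(.185),.199]
for th in(57,50,42,35,28,21,14,7,3,0):
    t=np.radians(th);y=.163+.095*np.cos(t)-.008*np.sin(t)-.011;z=.096+.095*np.sin(t)+.008*np.cos(t)+.019
    q=np.r_[W(y),z];print(th,np.round(q,4),"d cm",np.round((q-prev)*100,2));prev=q
E
```

```text
handle fix x,y -0.0013807575767093017 0.22547900695242318
handle fix x,y -0.0007714033095129122 0.18252835149123747
pre [0.5593149  0.22864795] [0.0395149  0.18354795]
57 [0.5618 0.2404 0.199 ] d cm [0.24 1.18 0.  ]
50 [0.5638 0.2501 0.1929] d cm [ 0.2   0.97 -0.61]
42 [0.5659 0.2602 0.1845] d cm [ 0.21  1.01 -0.84]
35 [0.5675 0.268  0.176 ] d cm [ 0.16  0.78 -0.85]
28 [0.5689 0.2748 0.1667] d cm [ 0.14  0.67 -0.94]
21 [0.5701 0.2804 0.1565] d cm [ 0.12  0.56 -1.01]
14 [0.571  0.2847 0.1457] d cm [ 0.09  0.43 -1.08]
7 [0.5716 0.2877 0.1345] d cm [ 0.06  0.3  -1.12]
3 [0.5718 0.2888 0.128 ] d cm [ 0.02  0.11 -0.66]
0 [0.5719 0.2894 0.123 ] d cm [ 0.01  0.05 -0.5 ]
```

send_rows(
  plan=[
    [[0,0,0],0,0.1],
    [[0,0,0.3],0,0],
    [[0,0,0.7],0,0],
    [[0,0,1.5],0,0],
    [[0,0,2],0,0],
    [[0,0,2.5],0,0],
    [[0,0,3],0,0],
    [[0,0,3],0,0],
    [[0,0,3],0,0],
    [[0,0,2],0,0],
    [[0,0,1],0,0],
    [[0,0,0],0,1],
  ],
)

```text
clock: 23.05
position: [0.5211, 0.0447, 0.2549]
eef_rot: [3.139, -0.001, 1.369]
force: [-0.8, -0.1, -0.9]
opening: 0.0293
gripper_force: 0.0
```

send_rows(
  plan=[
    [[0.2,1,0],0,1],
    [[0.4,2,0],0,1],
    [[0.5,2.4,0],0,1],
    [[0.5,2.4,0],0,1],
    [[0.5,2.4,0],0,1],
    [[0.5,2.4,0],0,1],
    [[0.5,2.4,0],0,1],
    [[0.4,2,0],0,1],
    [[0.3,1.4,0],0,1],
    [[0,0,0],0,1],
    [[0,0,-1],0,1],
    [[0,0,-1.5],0,1],
    [[0,0,-1.5],0,1],
    [[0,0,-1],0,1],
    [[0,0,-0.6],0,1],
    [[0,0,0],0,1],
    [[0,0,0],0,1],
  ],
)

```text
clock: 24.75
position: [0.5586, 0.2286, 0.1977]
eef_rot: [3.141, -0.0, 1.369]
force: [0.5, -0.2, 0.1]
opening: 0.0001
gripper_force: 0.0
```

send_rows(
  plan=[
    [[0.08,0.4,0],0,1],
    [[0.08,0.4,0],0,1],
    [[0.08,0.38,0],0,1],
    [[0.05,0.25,-0.15],0,1],
    [[0.05,0.25,-0.15],0,1],
    [[0.05,0.24,-0.15],0,1],
    [[0,0,0],0,1],
  ],
)

```text
clock: 25.45
position: [0.5622, 0.2481, 0.1925]
eef_rot: [-3.141, -0.0, 1.369]
force: [0.7, 0.7, -0.0]
opening: 0.0
gripper_force: 0.0
```

send_rows(
  plan=[
    [[0.05,0.25,-0.2],0,1],
    [[0.05,0.25,-0.2],0,1],
    [[0.05,0.25,-0.2],0,1],
    [[0.05,0.25,-0.2],0,1],
    [[0,0,0],0,1],
  ],
)

```text
clock: 25.95
position: [0.5641, 0.2582, 0.1843]
eef_rot: [-3.141, 0.0, 1.369]
force: [-0.2, -0.1, 0.1]
opening: -0.0001
gripper_force: 0.0
```

send_rows(
  plan=[
    [[0.06,0.25,-0.25],0,1],
    [[0.06,0.25,-0.25],0,1],
    [[0.06,0.25,-0.25],0,1],
    [[0,0,0],0,1],
  ],
)

```text
clock: 26.35
position: [0.5659, 0.2656, 0.1768]
eef_rot: [-3.141, 0.0, 1.369]
force: [1.1, -0.6, -0.9]
opening: -0.0001
gripper_force: 0.0
```

```bash
python3 - <<'E'
from cell import arm
from h import *
s,c=snap(arm,"w7");t=arm.read_camera("side")
a=cv2.resize(t["image"][230:390,230:390,::-1],(440,440),interpolation=2);b=cv2.resize(c["image"][:,140:500,::-1],(330,440))
cv2.imwrite("pics/m7.png",np.hstack([a,b]));print(s["position"],s["force"])
E
```

```text
[0.56590086 0.26562476 0.17680772] [ 1.13633742 -0.64213916 -0.87801441]
```

View pics/m7.png

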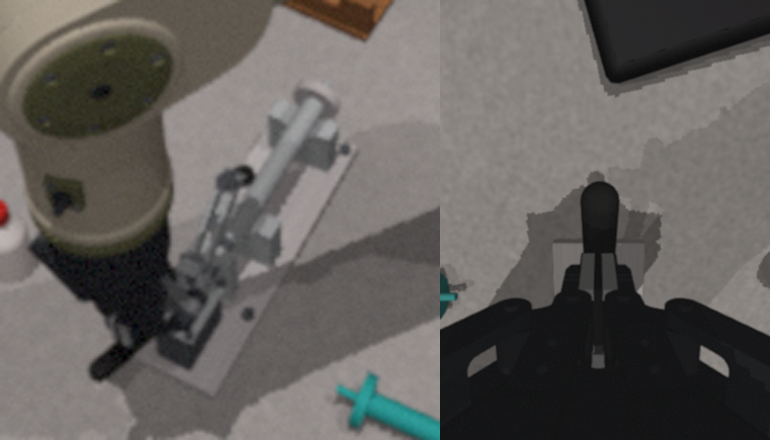

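The spindle lies in the Vs, and the fingers are on the handle's upper side, in line with it (grip at (600,215)). The handle has swung partly down and the clamp arm is coming over. I'll continue along the arc.

send_rows(
  plan=[
    [[0.1,0.3,-0.33],0,1],
    [[0.1,0.3,-0.34],0,1],
    [[0.1,0.3,-0.34],0,1],
    [[0.04,0.19,-0.34],0,1],
    [[0.04,0.19,-0.34],0,1],
    [[0.04,0.18,-0.34],0,1],
    [[0.03,0.14,-0.36],0,1],
    [[0.03,0.14,-0.36],0,1],
    [[0.03,0.15,-0.36],0,1],
    [[0,0,0],0,1],
  ],
)

```text
clock: 27.45
position: [0.571, 0.2842, 0.1456]
eef_rot: [-3.141, 0.0, 1.369]
force: [-1.0, -0.5, 0.0]
opening: -0.0001
gripper_force: 0.0
```

send_rows(
  plan=[
    [[0.02,0.1,-0.28],0,1],
    [[0.02,0.1,-0.28],0,1],
    [[0.02,0.1,-0.28],0,1],
    [[0.01,0.06,-0.28],0,1],
    [[0,0,0],0,1],
  ],
)

```text
clock: 27.95
position: [0.572, 0.2876, 0.1347]
eef_rot: [-3.141, 0.0, 1.369]
force: [-0.5, -0.5, 0.4]
opening: -0.0001
gripper_force: 0.2
```

send_rows(
  plan=[
    [[0.01,0.05,-0.22],0,1],
    [[0.01,0.05,-0.22],0,1],
    [[0,0,-0.22],0,1],
    [[0,0,0],0,1],
  ],
)

```text
clock: 28.35
position: [0.5722, 0.289, 0.1281]
eef_rot: [-3.141, -0.0, 1.369]
force: [0.2, -0.5, 0.8]
opening: 0.0003
gripper_force: 0.1
```

send_rows(
  plan=[
    [[0,0,-0.15],0,1],
    [[0,0,-0.15],0,1],
    [[0,0,0],0,1],
  ],
)

```text
clock: 28.65
position: [0.5721, 0.2889, 0.1252]
eef_rot: [-3.141, -0.0, 1.369]
force: [0.3, 0.4, 0.8]
opening: 0.0002
gripper_force: 0.2
```

send_rows(
  plan=[
    [[0,0,-0.1],0,1],
    [[0,0,-0.1],0,1],
    [[0,0,0],0,1],
  ],
)

```text
clock: 28.95
position: [0.5721, 0.2887, 0.1233]
eef_rot: [-3.141, 0.0, 1.369]
force: [0.3, 0.4, 0.2]
opening: -0.0002
gripper_force: 0.0
```

send_rows(
  plan=[
    [[0,0,-0.05],0,1],
    [[0,0,0],0,1],
  ],
)

```text
clock: 29.15
position: [0.5722, 0.2887, 0.1232]
eef_rot: [3.142, 0.0, 1.369]
force: [-1.0, -0.5, 3.5]
opening: 0.0001
gripper_force: 1.6
```

send_rows(
  plan=[
    [[0,0,-0.05],0,1],
    [[0,0,0],0,1],
  ],
)

```text
clock: 29.35
position: [0.5722, 0.2888, 0.1231]
eef_rot: [3.141, -0.0, 1.369]
force: [-2.5, -0.4, 6.8]
opening: 0.0
gripper_force: 3.3
```

send_rows(
  plan=[
    [[0,0,-0.04],0,1],
    [[0,0,0],0,1],
  ],
)

```text
clock: 29.55
position: [0.5722, 0.2888, 0.1231]
eef_rot: [3.141, -0.0, 1.369]
force: [-4.1, -1.5, 8.9]
opening: 0.0001
gripper_force: 4.4
```

send_rows(
  plan=[
    [[0,0,-0.05],0,1],
    [[0,0,-0.05],0,1],
    [[0,0,0],0,1],
  ],
)

```text
clock: 29.85
position: [0.5723, 0.2888, 0.1229]
eef_rot: [3.141, -0.0, 1.369]
force: [-5.6, -3.4, 14.2]
opening: 0.0002
gripper_force: 7.2
```

send_rows(
  plan=[
    [[0,0,0.5],0,1],
    [[0,0,1.5],0,1],
    [[0,0,2.5],0,1],
    [[0,0,3],0,1],
    [[0,0,3],0,1],
    [[0,0,3],0,1],
    [[-0.3,-2.5,2],0,1],
    [[-0.3,-2.5,0],0,1],
    [[-0.4,-2.5,0],0,1],
    [[-0.5,-2.5,0],0,1],
    [[-0.5,-2.5,0],0,1],
    [[-0.5,-2.5,0],0,1],
    [[-0.5,-2.5,0],0,1],
    [[-0.5,-2.5,0],0,1],
    [[-0.5,-2.5,0],0,1],
    [[0,0,0],0,1],
    [[0,0,0],0,1],
  ],
)

```text
clock: 31.55
position: [0.5323, 0.0634, 0.2768]
eef_rot: [3.141, -0.0, 1.368]
force: [-0.3, -0.8, 0.3]
opening: 0.0002
gripper_force: 0.0
```

```bash
python3 - <<'E'
from cell import arm
from h import *
s,c=snap(arm,"w8");t=arm.read_camera("side")
a=cv2.resize(t["image"][250:390,250:380,::-1],(408,440),interpolation=2);b=cv2.resize(c["image"][:,140:500,::-1],(330,440))
cv2.imwrite("pics/m8.png",np.hstack([a,b]));print(s["clock"],s["position"],s["force"])
E
```

```text
31.55 [0.53226269 0.06342239 0.27676191] [-0.30305276 -0.77567349  0.33925671]
```

View pics/m8.png

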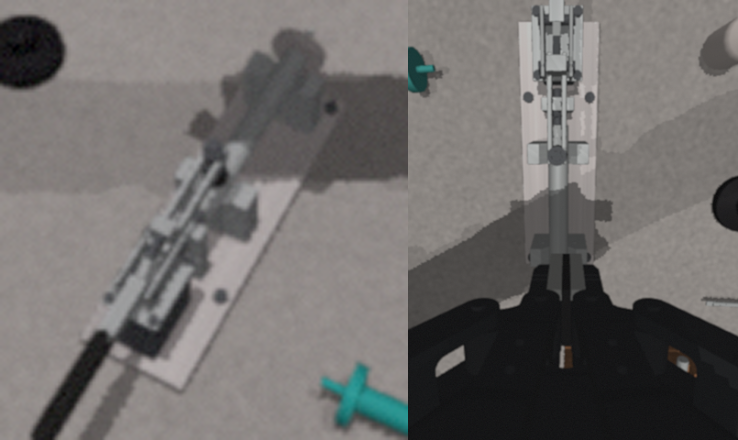

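The clamp is closed: its tip sits on the spindle above the V at (557,155), the handle is level and nothing is touched. In the w6 profile the dark screw ran unbroken up to the spindle end, so the end is in contact with the stop.

```bash
python3 -c "
from cell import arm
print(arm.job_done())"
```

```text
the job is handed in; nothing more can be done
None
```

The spindle was set in the Vs, slid until it bore gently on the stop screw and clamped; I handed the job in at about 32 s, and saw no verdict. That it is still on the stop under the closed clamp is inferred, because the clamp arm hides the spindle's end.

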